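# Shut and lock the lid of a loaded thermal cycler

## Task

The thermal cycler on the bench is loaded with its plate and stands with the lid ajar and the lid lever up. Press the lid down until it is fully shut, and only then push the lever down over its dead point until it snaps down flat and stays locked. Do not lift the lid on the way, and leave the tip box, the tube rack and the reagent bottle standing where they are.

Things in the scene. Friction and masses are not known exactly. Their poses are not given: they have to be found in the camera images.
- cycler: White instrument fixed to the bench, 370 deep (x) x 184 wide (y), 194 mm high. Origin: centre of its underside, on the bench; x points from front to rear, y to its left, z up. Front: sloping console with screen and keys, rising from 55 mm high at x = -190 to 125 mm at x = -95 mm. On top a grey lid, 216 x 170 x 53 mm, with a lower ledge along its front, and a lever with a black bar.
- lid_hinge (a point): Middle of the hinge line of the lid, on the cycler at its rear: x = 130, z = 145 mm in the frame of cycler. The hinge line runs along the cycler's y.
- lid_ledge (a point): Point to press on the lid: top face of the ledge along its front edge (150 mm wide along y, 16 mm thick), mid-width, 14 mm behind the ledge's front. Lid shut: x = -136, z = 153 mm in the frame of cycler, i.e. 266 mm in front of the hinge line and 8 mm above it. Its axes turn with the lid and equal the cycler's when it is shut.
- lever_pivot (a point): Middle of the lever's pivot line, which runs through the lid along y. Lid shut: x = 10, z = 166 mm in the frame of cycler. It moves with the lid (122 mm from the hinge line).
- lever_bar (a point): Centre of the lever's black round grip bar, 20 mm in diameter, 168 mm long along y, on two steel side arms outside the lid, 128 mm from the pivot line. Locked: x = -118, z = 166 mm in the frame of cycler, just above the ledge. The point's axes turn with the lever.
- lid (a joint): Opening of the lid in rad: 0 is fully shut, more is open (front edge up). It stands at 0.14 to 0.30 at the start. A friction hinge: the lid stays where it is left; about 2 to 5 N down on the ledge moves it.
- lever (a joint): Angle of the lever to the lid in rad: 0 locked (arms level on the shut lid), 1.15 upper stop (bar up and back). Going down, the bar moves to the front and down. Rests at 1.01 to 1.09 at the start; pushed down it springs back up, with 4 N at the bar at 0.95, at most 11 N near 0.6 and nothing at the dead point, 0.22; past that it snaps to 0 by itself and stays, held by 8 N.
- tip_box: Loose pipette tip box with clear top, 122 x 84 x 73 mm high, origin at the centre of its underside; stands beside the cycler. Leave it.
- tube_rack: Loose green microtube rack with white-capped tubes, 130 x 72 x 49 mm high, origin at the centre of its underside; stands beside the cycler. Leave it.
- reagent: Loose small glass reagent bottle with blue cap, 40 mm in diameter, 80 mm high, origin at the centre of its underside; stands to the left of the cycler. Leave it.

How it is judged:
By the outcome, as a careful person would: the job done as asked, in the order asked, and still so for the second after the job is handed in, with the robot touching nothing.
It also fails if it takes over 48 s, if anything falls off the work surface, if the arm or the gripper's body presses on something with over 40 N, if the wrist force passes 120 N, or if a joint passes its speed limit or range.

## Robot

A 6-joint arm with a two-finger parallel gripper is mounted at the origin on the work surface. World frame = base frame: x ahead of the robot, y to its left, z up, the work surface at z = 0. Lengths are in mm, angles in rad, forces in N, time in s.
With the tool pointing down it reaches from about 275 to 750 mm from the base axis. Payload 10.2 kg.
Tool frame: the origin (TCP) lies on the centre line of the jaws, within the pads' length; the fingertips stand 14 mm ahead of it and the grasp point (between the pads) lies 5 mm behind it; z points along the fingers, y is the line along which they close (so a half turn about z gives the same grasp; the last joint's range is limited). The gripper opens to 88 mm and grips with 3 to 60 N. Pads are 18 mm wide; open, the fingers measure 123 mm over their backs; the gripper's body (75 mm by 187 mm) begins 45 mm behind the grasp point.
Start: joints at [-1.541, 0.313, 1.498, -0, 1.331, -0.223], TCP at [131.297, -508.323, 252.72] pointing down, gripper open.
Joint ranges: [-2.94, 2.94], [-0.97, 2.17], [0.19, 2.56], [-1.23, 4.37], [0.02, 3.11], [-2.88, 2.88]. Speed limits (rad/s): [2.39, 2.39, 3.01, 3.14, 3.14, 3.14].

## Interface

Orientations are given as a unit quaternion [x, y, z, w].
In Python, from cell import env gives the robot as it stands.
- The arm moves only by the tool shift_gripper, called after ">>>" by a JSON object that holds its "fn" and its "kwargs", one argument or row to a line. Schema: {"type":"object","properties":{"segments":{"type":"object","properties":{"ticks":{"type":"array","items":{"type":"array","items":{"type":"number"},"minItems":6,"maxItems":6},"minItems":1,"maxItems":5}},"additionalProperties":false,"required":["ticks"]},"jaw":{"type":"number"},"clamp_n":{"type":"number"},"only":{"type":"string"},"quiet":{"type":"boolean"},"lines":{"type":"string"}},"required":["segments"],"additionalProperties":false}. segments is an object whose key "ticks" holds a list of rows, 1 to 5 of them, each of 6 numbers: dx, dy, dz in shares of 50 cm (1.0 is 50 cm), then a rotation vector rx, ry, rz in normalised numbers (1 is pi rad); each row is the pose to reach, as a shift and turn from the pose commanded when the call began, along the tool's axes at that moment; what a row does not reach only later rows make up. A row lasts 1/8 s, in which the tool goes at most 62.5 mm and 0.188 rad, less where a joint would pass 70% of its speed; a pose out of reach is approached as far as the arm can. jaw is the opening from 0.0 (shut) to 1.0 (fully open), set as the call begins (left out keeps the last). The fingers move at their own pace and stop on an object; clamp_n is the grip in N (left out, the last holds). Time passes only in rows, so rows that do not move let the fingers close. The tool returns the time, the measured TCP pose, the force, the opening and the grip force at its end. only (a regular expression) keeps the lines of the reply that match it, lines (a string "A,B") keeps lines A to B, and quiet returns only ok. Input that does not fit is refused with a message, and nothing moves.
- env.get_state(): the state, without advancing time (a new reading comes with each control period).
- env.snapshot(name): name is "scene" or "top" or "wrist"; returns the picture (384x512x3 uint8, blue, green, red); there is no depth.
- env.camera_model(name): a dict with "vfov" (degrees; the focal length in pixels is half the picture's height over the tangent of half this angle, whatever the lens; pixels are square), "cx", "cy" (the principal point, pixels), "eye" and "orientation" of the camera in the world. Camera axes: x right, y up, looking along -z (the intrinsics and any distortion apply to the point x, -y, -z); pixel columns grow to the right and rows downward; lengths in mm; the calibration is good to about 2 mm. A picture is of the moment at which its call begins: read the wrist's pose just before it. camera_model takes no time and is no camera call; for the wrist camera it gives the pose at the moment of the call.
- env.job_done(): hands the job in; it is judged then, once.
The state is a dict: "t": time; "joint_pos": joint angles; "qd": joint speeds; "tau": joint torques, N m; "ee_pos": TCP position; "tcp_rot": TCP orientation; "force": force on the tool from outside, world axes, zero at the start; "ft_torque": the same for the moment, N m; "gripper_width": opening from 0.0 (shut) to 1.0 (fully open); "grip_force": force on a finger pad.
Only numpy, scipy, OpenCV 4.12 (cv2) and the standard library are available. Lean on these libraries where they do the work, as an engineer would, in place of code of your own. Each camera call takes 0.05 s, during which the arm holds its last target. There are 200 camera calls.

## Working session

There is one attempt and no reset: what is moved stays moved. The work goes in short steps, Python scripts to look and compute and a tool call to move; the robot and the scene stay as the last step left them, time stands still between calls to the robot, and variables do not carry over. Pictures are saved under pics/ and viewed, at most 10 in all, crops included, and the job is handed in when it is done.

```bash
ls; mkdir -p pics
```

Run:
```python
from cell import env
import cv2
for n in("scene","top"):
    cv2.imwrite(f"pics/{n}0.png",env.snapshot(n)); print(n,env.camera_model(n))
print(env.get_state())
```

```text
cell.py
pics
scene {'vfov': 57.62389522438504, 'cx': 257.21818904134415, 'cy': 196.51578490320082, 'eye': array([1097.19858703,  304.10342465,  689.57796528]), 'orientation': array([0.18946549, 0.32552938, 0.79852275, 0.46956881])}
top {'vfov': 45.45572781886213, 'cx': 262.3223947844132, 'cy': 193.7384281706724, 'eye': array([ 547.8074424 ,   25.06324397, 1094.15650248]), 'orientation': array([-0.03060482,  0.02486131,  0.70929917, -0.70380391])}
{'t': 0.1, 'joint_pos': array([-1.54141482e+00,  3.13345101e-01,  1.49830016e+00,  3.52511386e-05,
        1.33100037e+00, -2.23351364e-01]), 'qd': array([ 0.00148504, -0.00155468, -0.0001132 , -0.00080633,  0.00120263,
        0.00167878]), 'tau': array([ 3.66819717e-03, -4.02806640e+01, -2.52641720e+01,  6.95524178e-02,
        3.41772661e-02, -6.26589554e-05]), 'ee_pos': array([ 131.2920837 , -508.12764335,  252.26628292]), 'tcp_rot': array([ 9.92026772e-01,  1.26026212e-01,  6.80199190e-05, -5.22355587e-04]), 'force': array([-0.16543611, -0.38060603, -0.01228219]), 'ft_torque': array([-0.00332164, -0.03022822, -0.00249396]), 'grip_force': 0.0, 'gripper_width': 1.0021891596594337}
```

View pics/scene0.png

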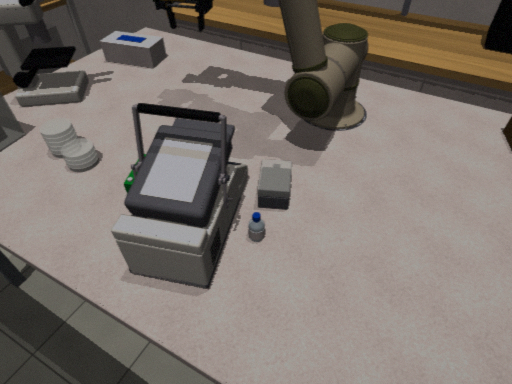

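View pics/top0.png

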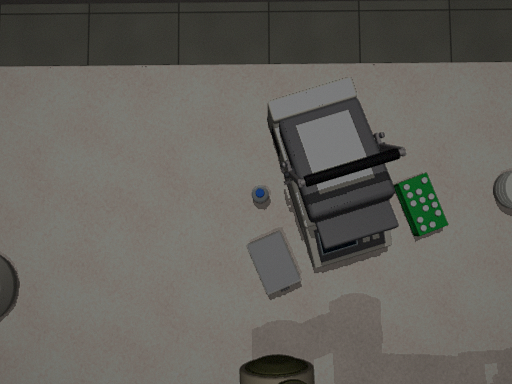

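The top view shows the cycler's front facing the robot, with the bar at about (305,181) to (403,153) and the ledge front at about (320,247) to (397,230). I'll enlarge both views to pick points accurately.

Run:
```python
import cv2
a=cv2.imread("pics/top0.png")[75:275,240:440]; cv2.imwrite("pics/topc.png",cv2.convertScaleAbs(cv2.resize(a,(600,600),interpolation=cv2.INTER_CUBIC),alpha=2))
a=cv2.imread("pics/scene0.png")[90:290,105:305]; cv2.imwrite("pics/scenec.png",cv2.convertScaleAbs(cv2.resize(a,(600,600),interpolation=cv2.INTER_CUBIC),alpha=1.5))
```

```text
(no output)
```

View pics/topc.png

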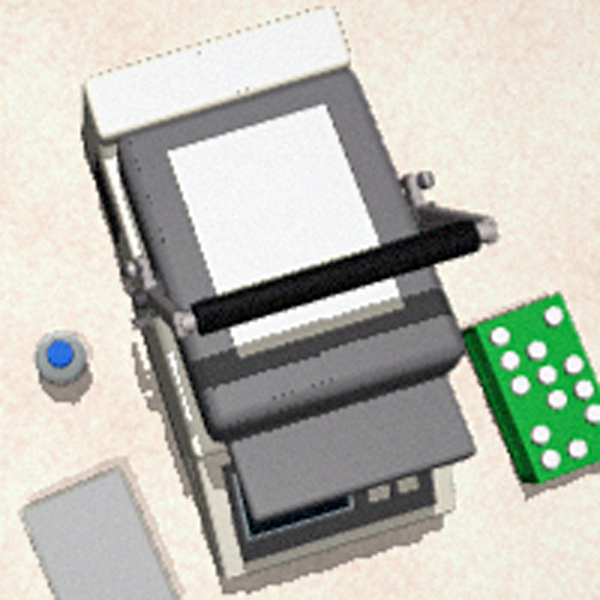

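View pics/scenec.png

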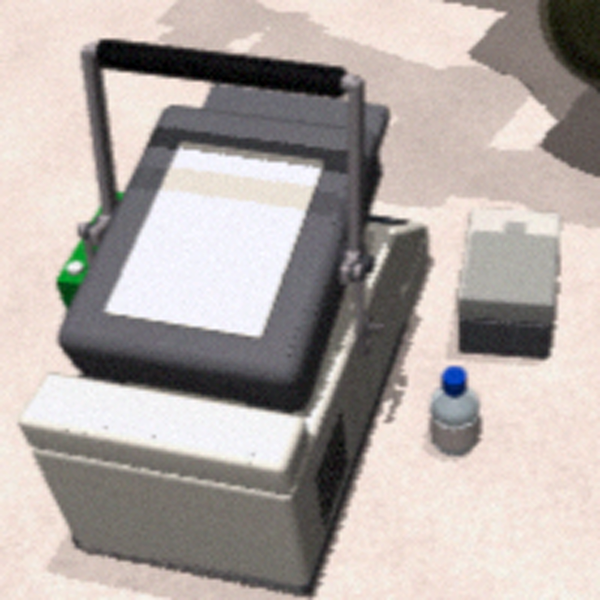

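The crops give these points. Top crop: ledge front corners at (255,519) and (475,453), bar ends at (195,317) and (482,236). Scene crop: bar ends at (102,52) and (345,80), rear corners at (22,422), (295,470), (78,545) and (310,590). Next I'll fit the pose to them.

Create fit.py:
```python
import numpy as np
from cell import env
from scipy.optimize import least_squares
from scipy.spatial.transform import Rotation as R
def lidpt(dx,y,dz,f): # lid offsets from hinge -> cycler frame
    return [130+dx*np.cos(f)+dz*np.sin(f), y, 145-dx*np.sin(f)+dz*np.cos(f)]
def barpt(y,f,l): return lidpt(-120-128*np.cos(l),y,21+128*np.sin(l),f)
def world(p,P): c,s=np.cos(P[2]),np.sin(P[2]); return np.array([P[0]+c*p[0]-s*p[1],P[1]+s*p[0]+c*p[1],p[2]])
cams={n:env.camera_model(n) for n in("top","scene")}
def proj(n,w):
    m=cams[n]; q=R.from_quat(m["orientation"]).inv().apply(w-m["eye"]); f=192/np.tan(np.radians(m["vfov"]/2))
    return np.array([m["cx"]+f*q[0]/-q[2], m["cy"]-f*q[1]/-q[2]])
```

Create run.py:
```python
from fit import *
off={"top":(240,75),"scene":(105,90)}
def pts(P):
    f,l,rx,by=P[3:7]
    return [("top",255,519,lidpt(-280,75,8,f)),("top",475,453,lidpt(-280,-75,8,f)),
    ("top",195,317,barpt(by,f,l)),("top",482,236,barpt(-by,f,l)),
    ("scene",345,80,barpt(by,f,l)),("scene",102,52,barpt(-by,f,l)),
    ("scene",22,422,[rx,-92,194-8]),("scene",298,470,[rx,92,194-8]),
    ("scene",78,547,[rx,-92,0]),("scene",310,592,[rx,92,0]),
    ("top",85,83,[rx,92,190]),("top",332,8,[rx,-92,190]),("top",228,590,[-190,92,0])]
def res(P): 
    r=[]
    for n,u,v,p in pts(P):
        o=off[n]; r+=list(proj(n,world(p,P))-[(u+.5)/3-.5+o[0],(v+.5)/3-.5+o[1]])
    return r
s=least_squares(res,[600,-70,.25,.2,1.05,182,84],loss="soft_l1")
print(s.x.round(3)); print(np.array(res(s.x)).reshape(-1,2).round(1))
P=s.x; np.save("P.npy",P)
f=P[3]
for k,p in dict(ledge=lidpt(-266,0,8,f),ledge_shut=lidpt(-266,0,8,0),bar=barpt(0,f,P[4]),bar0=barpt(0,0,P[4]),pivot0=lidpt(-120,0,21,0)).items(): print(k,world(p,P).round(1))
```

```bash
python3 run.py
```

```text
[ 6.66104e+02 -1.16737e+02  2.99000e-01  2.37000e-01  1.08300e+00
  1.72692e+02  8.38650e+01]
[[  0.5   1.7]
 [  2.2  -0.2]
 [ -0.3   1.6]
 [ -2.4  -1. ]
 [  0.3   0. ]
 [  0.1  -0.2]
 [ -3.2 -11.3]
 [ -2.7 -11.5]
 [  3.2   0.2]
 [  3.2   0.2]
 [ -1.4  -0.4]
 [  3.3  -2.7]
 [ -2.6  -3.5]]
ledge [ 545.  -154.1  215.1]
ledge_shut [ 536.2 -156.8  153. ]
bar [ 653.2 -120.7  317.5]
bar0 [ 618.3 -131.5  279.1]
pivot0 [ 675.7 -113.8  166. ]
```

```bash
sed -i 's/f,l,rx,by=P\[3:7\]/f,l,rx,by,hz=P[3:8]/; s/194-8/hz/g; s/92,190\]/92,hz]/g; s/182,84\]/182,84,160]/' run.py; python3 run.py
```

```text
[ 6.67222e+02 -1.18101e+02  2.88000e-01  2.33000e-01  1.07800e+00
  1.76073e+02  8.46360e+01  1.55612e+02]
[[ 0.3  1. ]
 [ 2.2 -0. ]
 [ 0.   1.4]
 [-1.  -0.4]
 [-0.1  0.4]
 [-0.5 -0.4]
 [-0.9 -0.3]
 [-3.5  0.3]
 [ 1.1  1.1]
 [ 1.   1.9]
 [-0.5  1.4]
 [ 1.3  1. ]
 [-3.  -4.2]]
ledge [ 545.5 -154.2  214.2]
ledge_shut [ 536.8 -156.8  153. ]
bar [ 653.  -122.3  316.8]
bar0 [ 618.7 -132.5  278.8]
pivot0 [ 676.8 -115.3  166. ]
```

Create go.py:
```python
import sys
from fit import *
# usage: go.py x y z [tilt]: TIP target world -> tool-axes shift + rotvec; yaw = cycler yaw; tilt>0 leans pointing back to robot
a=list(map(float,sys.argv[1:])); P=np.load("P.npy"); t=a[3] if len(a)>3 else 0
s=env.get_state(); Rc=R.from_quat(s["tcp_rot"]); c,sn=np.cos(P[2]),np.sin(P[2])
z=np.array([-c*np.sin(t),-sn*np.sin(t),-np.cos(t)]); y=np.array([sn,-c,0]); x=np.cross(y,z)
Rt=R.from_matrix(np.c_[x,y,z]); tcp=np.array(a[:3])-14*z
print((Rc.inv().apply(tcp-s["ee_pos"])).round(1),(Rc.inv()*Rt).as_rotvec().round(3),"tip now",(s["ee_pos"]+14*Rc.apply([0,0,1])).round(1),s["t"],s["force"].round(1))
```

```bash
python3 go.py 545.5 -154.2 255
```

```text
[ 489.6 -239.1  -16.4] [-0.001 -0.    -0.036] tip now [ 131.3 -508.1  238.3] 0.1 [-0.2 -0.4 -0. ]
```

Careful with the scale: shifts go in shares of 50 cm and turns go in shares of pi rad. That gives: 240 mm is 0.48, 190 mm is 0.38, -0.036 rad is -0.0115.

>>> {"fn": "shift_gripper", "kwargs": {
  "segments": {"ticks":[[0.08,-0.04,-0.04,0,0,0],[0.18,-0.088,-0.08,0,0,0],[0.28,-0.136,-0.08,0,0,-0.0115],[0.38,-0.186,-0.08,0,0,-0.0115],[0.48,-0.234,-0.08,0,0,-0.0115]]},
  "jaw": 0,
  "clamp_n": 20
}}

```text
t: 0.72
ee_pos: [335.5, -333.5, 292.6]
tcp_rot: [0.99, 0.144, -0.0, -0.0]
force: [0.6, -1.1, 0.6]
gripper_width: 0.456
grip_force: 0.0
```

>>> {"fn": "shift_gripper", "kwargs": {
  "segments": {"ticks":[[0.1,-0.048,0,0,0,0],[0.2,-0.096,0,0,0,0],[0.3,-0.144,0,0,0,0],[0.4,-0.192,0.02,0,0,0],[0.4,-0.192,0.02,0,0,0]]}
}}

```text
t: 1.35
ee_pos: [500.1, -183.5, 281.4]
tcp_rot: [0.989, 0.146, -0.001, -0.001]
force: [-0.5, -1.1, -0.1]
gripper_width: 0.005
grip_force: 0.0
```

```bash
python3 go.py 545.5 -154.2 225
```

```text
[ 52.  -14.8  42.4] [-0.002  0.001  0.005] tip now [ 500.1 -183.5  267.4] 1.35 [-0.5 -1.1 -0.1]
```

Converted, 52 mm is 0.104, 40 mm is 0.08.

>>> {"fn": "shift_gripper", "kwargs": {
  "segments": {"ticks":[[0.08,-0.022,0,0,0,0],[0.104,-0.03,0.04,0,0,0],[0.104,-0.03,0.08,0,0,0],[0.104,-0.03,0.08,0,0,0]]}
}}

```text
t: 1.85
ee_pos: [543.5, -157.4, 241.6]
tcp_rot: [0.99, 0.144, -0.001, -0.001]
force: [-0.4, -0.2, -0.1]
gripper_width: 0.002
grip_force: 0.0
```

```bash
python3 go.py 537 -156.8 153
```

Run:
```python
from cell import env
import cv2
a=env.snapshot("scene")[90:240,105:305]; b=env.snapshot("top")[125:275,260:460]
import numpy as np
cv2.imwrite("pics/c1.png",cv2.convertScaleAbs(cv2.resize(np.hstack([a,b]),(800,300),interpolation=cv2.INTER_CUBIC),alpha=1.6))
```

```text
[-5.9 -2.2 74.7] [-0.002  0.002 -0.   ] tip now [ 543.4 -157.3  227.6] 1.85 [-0.4 -0.2 -0.1]
```

View pics/c1.png

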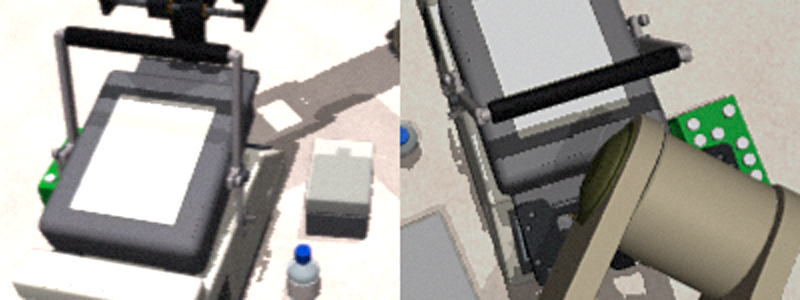

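The gripper stands over the ledge, in front of the bar, and nothing touches. I'll press the lid down gently.

Converted, 58 mm is 0.116, 46 mm is 0.092.

>>> {"fn": "shift_gripper", "kwargs": {
  "segments": {"ticks":[[0,0,0.02,0,0,0],[-0.002,0,0.044,0,0,0],[-0.004,-0.002,0.068,0,0,0],[-0.008,-0.002,0.092,0,0,0],[-0.01,-0.004,0.116,0,0,0]]}
}}

```text
t: 2.58
ee_pos: [538.9, -156.5, 183.9]
tcp_rot: [0.99, 0.144, 0.0, 0.0]
force: [0.9, -2.3, 2.4]
gripper_width: 0.007
grip_force: 1.0
```

>>> {"fn": "shift_gripper", "kwargs": {
  "segments": {"ticks":[[0,0,0.01,0,0,0],[-0.002,0,0.02,0,0,0],[-0.002,0,0.028,0,0,0],[-0.002,0,0.032,0,0,0],[-0.002,0,0.032,0,0,0]]}
}}

```text
t: 3.2
ee_pos: [538.0, -156.7, 168.6]
tcp_rot: [0.99, 0.144, -0.0, 0.0]
force: [-0.1, -0.2, -1.2]
gripper_width: 0.009
grip_force: 0.0
```

```bash
python3 go.py 537 -156.8 153
```

```text
[-1.  -0.2  1.6] [-0.     0.     0.001] tip now [ 538.  -156.7  154.6] 3.2 [-0.1 -0.2 -1.2]
```

Converted, 2 mm is 0.004.

>>> {"fn": "shift_gripper", "kwargs": {
  "segments": {"ticks":[[0,0,0.004,0,0,0],[0,0,0.004,0,0,0]]},
  "only": "ee_pos|force:"
}}

```text
ee_pos: [538.2, -156.8, 167.4]
force: [-1.8, 0.9, 6.0]
grip_force: 2.7
```

>>> {"fn": "shift_gripper", "kwargs": {
  "segments": {"ticks":[[0,0,0.004,0,0,0],[0,0,0.004,0,0,0]]},
  "only": "ee_pos|force:"
}}

```text
ee_pos: [538.2, -156.8, 167.3]
force: [-7.9, 3.2, 20.2]
grip_force: 10.2
```

The lid met a firm stop at 20 N with the tip at z = 153, as expected for shut. I'll rise clear and check the lid and lever.

Converted, -170 mm is -0.34, -140 mm is -0.28.

>>> {"fn": "shift_gripper", "kwargs": {
  "segments": {"ticks":[[0,0,-0.08,0,0,0],[-0.02,0,-0.18,0,0,0],[-0.02,0,-0.28,0,0,0],[-0.02,0,-0.34,0,0,0],[-0.02,0,-0.34,0,0,0]]},
  "only": "ee_pos|force:"
}}

```text
ee_pos: [528.9, -159.7, 336.5]
force: [0.2, -0.2, -0.8]
grip_force: 0.0
```

Run:
```python
from fit import *
import cv2
P=np.load("P.npy")
for l in(1.0,P[4],1.12,1.15):print(l,[(proj("scene",world(barpt(y,0,l),P))).round(1) for y in(84,-84)])
a=env.snapshot("scene")[90:290,105:305]
cv2.imwrite("pics/c2.png",cv2.convertScaleAbs(cv2.resize(a,(600,600),interpolation=cv2.INTER_CUBIC),alpha=1.6))
```

```text
1.0 [array([227.1, 122.9]), array([152.6, 113.5])]
1.0778227312835016 [array([225.8, 123.2]), array([150.4, 113.6])]
1.12 [array([225.1, 123.4]), array([149.2, 113.8])]
1.15 [array([224.6, 123.7]), array([148.3, 114. ])]
```

View pics/c2.png

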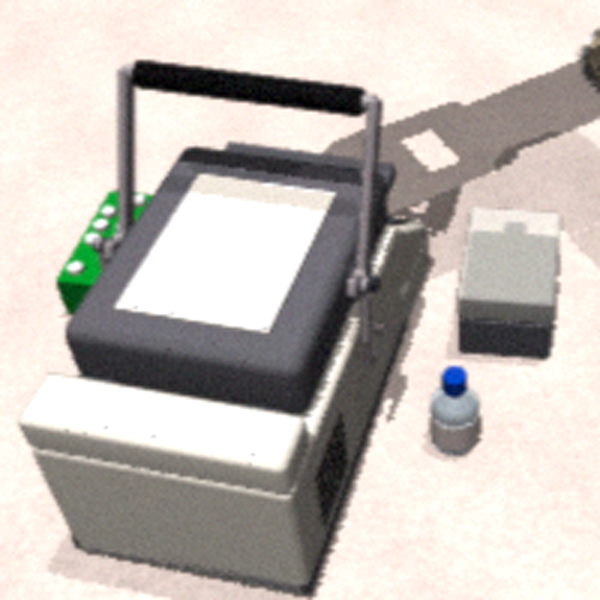

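```bash
python3 go.py 622 -132 315 0.4
```

```text
[102.9   0.2   6.6] [ 0.001 -0.4    0.   ] tip now [ 528.5 -159.5  320.5] 4.375 [-0.3 -0.6 -0.8]
```

The bar ends, at crop (137,73) and (362,101), are within 1 px of the prediction for a shut lid with the lever at about 1.08. Now I'll move over the bar with the tool tilted.

Converted, 103 mm is 0.206, 85 mm is 0.17, -0.4 rad is -0.1273.

>>> {"fn": "shift_gripper", "kwargs": {
  "segments": {"ticks":[[0.06,0,0,0,-0.0318,0],[0.12,0,0.004,0,-0.0637,0],[0.17,0,0.008,0,-0.0955,0],[0.206,0,0.012,0,-0.1273,0],[0.206,0,0.012,0,-0.1273,0]]},
  "only": "ee_pos|force:|rot"
}}

```text
ee_pos: [628.4, -129.6, 323.5]
tcp_rot: [0.969, 0.142, -0.199, 0.027]
force: [0.0, -0.1, -0.1]
grip_force: 0.0
```

Create arc.py:
```python
from fit import *
# tip poses that press the bar: contact at bar surface opposite tilt direction; t = tilt
P=np.load("P.npy"); s=env.get_state(); Rc=R.from_quat(s["tcp_rot"]); c,sn=np.cos(P[2]),np.sin(P[2])
for l,t in((1.05,.4),(.95,.4),(.8,.4),(.65,.35),(.5,.3),(.35,.2),(.22,.1),(.12,0.0)):
    z=np.array([-c*np.sin(t),-sn*np.sin(t),-np.cos(t)]); y=np.array([sn,-c,0])
    tip=world(barpt(0,0,l),P)-10*z
    Rt=R.from_matrix(np.c_[np.cross(y,z),y,z])
    print(l,tip.round(0),Rc.inv().apply(tip-14*z-s["ee_pos"]).round(1),(Rc.inv()*Rt).as_rotvec().round(2))
print(s["t"],(s["ee_pos"]+14*Rc.apply([0,0,1])).round(1))
```

```bash
python3 arc.py
```

```text
1.05 [ 619. -132.  286.] [ 6.   0.1 23.9] [-0.    0.01  0.  ]
0.95 [ 609. -135.  279.] [-1.2  0.1 34.5] [-0.    0.01  0.  ]
0.8 [ 595. -140.  267.] [-9.8  0.1 51.6] [-0.    0.01  0.  ]
0.65 [ 582. -143.  253.] [-17.1   0.2  69.9] [-0.    0.06  0.  ]
0.5 [ 572. -146.  237.] [-21.5   0.2  88.9] [-0.    0.11  0.  ]
0.35 [ 563. -149.  220.] [-24.2   0.2 108.4] [-0.    0.21  0.  ]
0.22 [ 558. -150.  204.] [-24.6   0.3 125.5] [-0.    0.31  0.  ]
0.12 [ 555. -151.  191.] [-23.8   0.3 138.8] [-0.    0.41  0.  ]
5.0 [ 623.1 -131.1  310.6]
```

Converted, 36 mm is 0.072, 30 mm is 0.06.

>>> {"fn": "shift_gripper", "kwargs": {
  "segments": {"ticks":[[0.014,0,0.024,0,0,0],[0.014,0,0.048,0,0,0],[0.006,0,0.06,0,0,0],[0,0,0.072,0,0,0],[0,0,0.072,0,0,0]]},
  "only": "ee_pos|force:|rot"
}}

```text
ee_pos: [612.6, -134.6, 296.6]
tcp_rot: [0.97, 0.14, -0.196, 0.029]
force: [-1.0, -0.1, 3.4]
grip_force: 1.0
```

```bash
python3 arc.py
```

```text
1.05 [ 619. -132.  286.] [10.7 -0.3 -7.2] [ 0. -0. -0.]
0.95 [ 609. -135.  279.] [ 3.5 -0.3  3.3] [ 0. -0. -0.]
0.8 [ 595. -140.  267.] [-5.3 -0.3 20.4] [ 0. -0. -0.]
0.65 [ 582. -143.  253.] [-12.7  -0.3  38.6] [ 0.    0.05 -0.  ]
0.5 [ 572. -146.  237.] [-17.2  -0.3  57.5] [ 0.   0.1 -0. ]
0.35 [ 563. -149.  220.] [-20.1  -0.3  77.1] [ 0.   0.2 -0. ]
0.22 [ 558. -150.  204.] [-20.5  -0.3  94.2] [ 0.   0.3 -0. ]
0.12 [ 555. -151.  191.] [-19.9  -0.3 107.5] [ 0.   0.4 -0. ]
5.625 [ 607.4 -136.1  283.7]
```

Converted, 40 mm is 0.08, 30 mm is 0.06, 0.05 rad is 0.0159.

>>> {"fn": "shift_gripper", "kwargs": {
  "segments": {"ticks":[[0.002,0,0.02,0,0,0],[-0.008,0,0.04,0,0,0],[-0.016,0,0.06,0,0.0064,0],[-0.024,0,0.08,0,0.0159,0],[-0.024,0,0.08,0,0.0159,0]]},
  "only": "ee_pos|force:|rot"
}}

```text
ee_pos: [586.7, -142.7, 266.4]
tcp_rot: [0.975, 0.14, -0.171, 0.026]
force: [-5.6, -1.2, 15.3]
grip_force: 6.1
```

```bash
python3 arc.py
```

```text
1.05 [ 619. -132.  286.] [ 26.3  -0.6 -44.3] [ 0.   -0.05 -0.  ]
0.95 [ 609. -135.  279.] [ 18.5  -0.6 -34.2] [ 0.   -0.05 -0.  ]
0.8 [ 595. -140.  267.] [  8.9  -0.7 -17.6] [ 0.   -0.05 -0.  ]
0.65 [ 582. -143.  253.] [ 0.6 -0.7  0.2] [ 0. -0. -0.]
0.5 [ 572. -146.  237.] [-4.9 -0.7 18.9] [ 0.    0.05 -0.  ]
0.35 [ 563. -149.  220.] [-8.7 -0.8 38.3] [ 0.    0.15 -0.  ]
0.22 [ 558. -150.  204.] [-10.   -0.8  55.4] [ 0.    0.25 -0.  ]
0.12 [ 555. -151.  191.] [-10.   -0.8  68.7] [ 0.    0.35 -0.  ]
6.25 [ 582.1 -144.1  253.3]
```

Converted, 38 mm is 0.076, 29 mm is 0.058, 0.15 rad is 0.0477.

>>> {"fn": "shift_gripper", "kwargs": {
  "segments": {"ticks":[[-0.004,0,0.02,0,0.0064,0],[-0.008,0,0.038,0,0.0159,0],[-0.012,0,0.058,0,0.0318,0],[-0.016,0,0.076,0,0.0477,0],[-0.016,0,0.076,0,0.0477,0]]},
  "only": "ee_pos|force:|rot"
}}

```text
ee_pos: [567.5, -148.3, 231.2]
tcp_rot: [0.985, 0.142, -0.098, 0.015]
force: [-0.7, -1.6, 3.3]
grip_force: 1.4
```

```bash
python3 arc.py
```

```text
1.05 [ 619. -132.  286.] [ 45.3  -0.6 -78.4] [ 0.  -0.2 -0. ]
0.95 [ 609. -135.  279.] [ 36.1  -0.6 -69.5] [ 0.  -0.2 -0. ]
0.8 [ 595. -140.  267.] [ 24.1  -0.6 -54.5] [ 0.  -0.2 -0. ]
0.65 [ 582. -143.  253.] [ 13.3  -0.6 -38.1] [ 0.   -0.15 -0.  ]
0.5 [ 572. -146.  237.] [  5.   -0.6 -20.4] [ 0.  -0.1 -0. ]
0.35 [ 563. -149.  220.] [-1.7 -0.6 -1.9] [ 0. -0. -0.]
0.22 [ 558. -150.  204.] [-5.5 -0.6 14.8] [ 0.   0.1 -0. ]
0.12 [ 555. -151.  191.] [-7.5 -0.6 27.9] [ 0.   0.2 -0. ]
6.875 [ 564.8 -149.1  217.5]
```

Converted, 38 mm is 0.076, 32 mm is 0.064, 0.2 rad is 0.0637.

>>> {"fn": "shift_gripper", "kwargs": {
  "segments": {"ticks":[[-0.006,0,0.016,0,0.0159,0],[-0.01,0,0.032,0,0.0318,0],[-0.014,0,0.048,0,0.0477,0],[-0.016,0,0.064,0,0.0637,0],[-0.016,0,0.076,0,0.0637,0]]},
  "only": "ee_pos|force:|rot"
}}

```text
ee_pos: [553.1, -152.0, 194.5]
tcp_rot: [0.99, 0.143, -0.0, -0.0]
force: [-0.3, -0.0, -0.0]
grip_force: 0.0
```

```bash
python3 go.py 553 -151 176
```

```text
[ 0.2 -1.   4.5] [-0.  0. -0.] tip now [ 553.1 -152.   180.5] 7.5 [-0.3 -0.  -0. ]
```

Converted, 6 mm is 0.012, 4 mm is 0.008.

>>> {"fn": "shift_gripper", "kwargs": {
  "segments": {"ticks":[[0,0,0.008,0,0,0],[0,0,0.012,0,0,0],[0,0,0.012,0,0,0]]},
  "only": "ee_pos|force:"
}}

```text
ee_pos: [553.9, -151.9, 190.1]
force: [-6.6, 1.3, 11.4]
grip_force: 5.6
```

>>> {"fn": "shift_gripper", "kwargs": {
  "segments": {"ticks":[[0,0,-0.08,0,0,0],[0,0,-0.18,0,0,0],[-0.06,0,-0.24,0,0,0],[-0.16,0,-0.26,0,0,0],[-0.24,0,-0.26,0,0,0]]},
  "only": "ee_pos|force:"
}}

```text
ee_pos: [437.8, -186.4, 319.6]
force: [-0.2, -0.4, -0.2]
grip_force: 0.0
```

```bash
python3 - <<'E'
from fit import *
import cv2
P=np.load("P.npy")
print([(proj("scene",world(barpt(y,0,0),P))).round(1) for y in(84,-84)])
a=env.snapshot("scene")[90:290,105:305]
cv2.imwrite("pics/c3.png",cv2.convertScaleAbs(cv2.resize(a,(600,600),interpolation=cv2.INTER_CUBIC),alpha=1.6))
E
```

```text
[array([236.7, 147.1]), array([171.9, 138.2])]
```

View pics/c3.png

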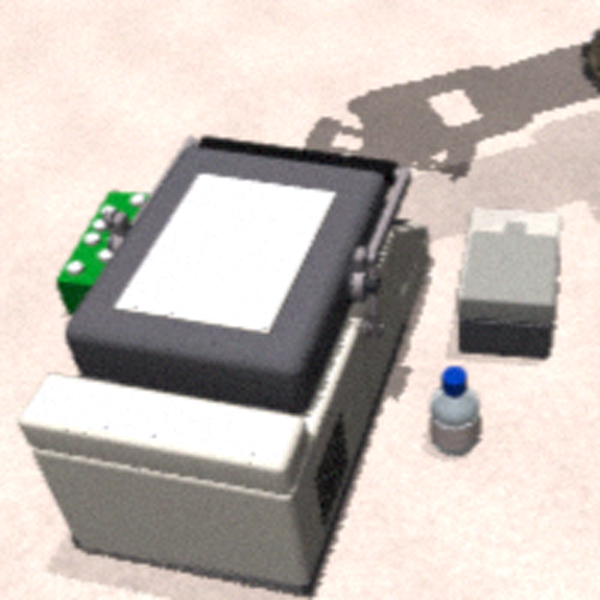

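The bar lies flat, with its ends at about crop (200,143) and (395,168) against a predicted (201,145) and (396,172). The neighbouring items stand where they were, so I'm handing the job in.

```bash
python3 -c "
from cell import env
print(env.job_done())"
```

```text
the job is handed in; nothing more can be done
None
```

The lid was pressed fully shut first, then the lever was pushed over its dead point and snapped down flat; the tip box, tube rack and bottle were not touched, and the job was handed in at about 8 s (the hand-in printed no verdict).

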